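Park the sieve shaker and nest its sieves on the pan

ROBOT

A 7-joint arm with a two-finger parallel gripper is mounted at the origin on a cart in front of the work surface, level with it; the furniture and walls round the work are solid. World frame = base frame: x ahead of the robot, y to its left, z up, the work surface at z = 0. Lengths are in mm, angles in rad, forces in N, time in s.
With the tool pointing down it reaches from about 425 to 825 mm from the base axis. Payload 3.6 kg.
Tool frame: the origin (TCP) lies at the centre of the arm's flange, where the gripper is bolted on; the fingertips stand 173 mm ahead of it and the grasp point (between the pads) lies robot.pinch_z ahead of it (robot.pinch_z is the distance from the TCP to the grasp point, in mm); z points along the fingers, y is the direction in which the jaws open and shut (so a half turn about z gives the same grasp; the last joint's range is limited). The gripper opens to 85 mm and grips with 20 to 120 N. Pads are 22 mm wide; open, the fingers measure 114 mm over their backs; the gripper's body (76 mm by 85 mm) begins 54 mm behind the grasp point. The pads swing forward as they close: fully open they stand 13 mm farther back than shut.
Start: joints at [-1.369, 0.615, -0.013, 1.423, 0.008, 1.103, -0.04], TCP at [147.402, 633.047, 404.697] pointing down, gripper open.
Joint ranges: [-3.12, 3.12], [-0.3, 2.06], [-1.34, 1.32], [0.26, 2.42], [-1.36, 4.5], [0.01, 1.98], [-2.84, 2.84]. Speed limits (rad/s): [2.79, 2.79, 3.14, 3.14, 3.14, 3.14, 3.14].

INTERFACE

Orientations are given as a 3x3 rotation matrix whose columns are the frame's x, y, z axes.
In Python, from bench import robot gives the robot as it stands.
- The arm moves only by the shell command python3 -m handwheel 'ROWS' [OPENING] [FORCE]. ROWS is JSON, a list of rows, each a list of 2 entries, a list of its own where there are three numbers: the shift along the world's x, y, z in m, then the turn about the world's z in degrees. In form: [[[tx, ty, tz], yaw], ...]. A call has 1 to 20 rows; each row is the pose to reach, as a shift and turn from the pose commanded when the call began; what a row does not reach only later rows make up. A row lasts 1/8 s, in which the tool goes at most 62.5 mm and 10.7 degrees, less where a joint would pass 70% of its speed; a pose out of reach is approached as far as the arm can. A call with a gripper value outside its range is refused whole. OPENING is the opening, from 0 (shut) to 1 (fully open), set as the call begins (- or left out, the last holds). The fingers move at their own pace and stop on an object; FORCE is the grip in N (left out, the last holds). Time passes only in rows, so rows that repeat a pose let the fingers close. It gives the time, the measured TCP pose, the force and the opening at its end, in the units of the state.
- robot.get_state(): the state, without advancing time (a new reading comes with each control period).
- robot.camera(name): name is "scene" or "top" or "wrist"; returns a dict with "pixels" (480x640x3 uint8, red, green, blue), "depth" (480x640 float32, mm along the optical axis (not along the pixel's ray), 0 where there is no reading), "vertical_fov" (degrees; the focal length in pixels is half the picture's height over the tangent of half this angle, whatever the lens; pixels are square), "cx", "cy" (the principal point, pixels), "R" (3x3) and "t" (3): a world point X has camera coordinates R X + t; the wrist camera has in their place "hand_eye" (4x4, takes a point from camera to tool coordinates, whose origin is the TCP and whose axes are the flange's). Camera axes: x right, y down, z forward; pixel columns grow to the right and rows downward; lengths in mm; the calibration is good to about 2 mm. A picture is of the moment at which its call begins: read the wrist's pose just before it.
- robot.close_job(): hands the job in, once; it reports no verdict.
Trained networks look in the newest picture that a camera, given by its name, has taken for a name from the list of things; names that differ only in an ending like _2 or _b are one class to them, and where a whole thing is asked for, a point or a joint stands for the part that bears it (a point fixed in the world has none). Each returns a list of dicts, best first, with "conf" (0 to 1); they miss things now and then, are a little off and sometimes report something else, mostly with a low value. They report only what shows in the picture. A call takes as long as a camera call. They do not tell look-alikes from the thing itself.
- robot.search_frame(label, camera): "extent" ([left, top, right, bottom] in pixels, round what is visible of it).
- robot.spot_point(label, camera): "position" ([row, column] in pixels: a listed point, or the origin of a listed thing).
The state is a dict: "t": time; "qpos": joint angles; "joint_velocities": joint speeds; "joint_torque": joint torques, N m; "position": TCP position; "tcp_rot": TCP orientation; "force": force on the tool from outside, world axes, zero at the start; "wrist_torque": the same for the moment, N m; "opening": finger opening in mm.
Only numpy, scipy, OpenCV 4.12 (cv2) and the standard library are available. Lean on these libraries where they do the work, as an engineer would, in place of code of your own. Each camera call takes 0.05 s, during which the arm holds its last target. There are 200 camera calls.

TASK

Get the small hand-rocked sieve shaker ready for grading deburring media. First turn its handwheel by the rim until the yellow engraved mark faces the red pointer, so that the pan table stands at mid-stroke. Then nest the fine brass sieve in the pan and, after it, the coarse steel sieve in the brass one, each set down gently, level and fully home, leaving the wheel on its mark and the other things on the bench where they are.

Things in the scene. Friction and masses are not known exactly. Their poses are not given: they have to be found in the camera images.
- shaker: Hand-rocked sieve shaker, fixed: grey base 150 (its x) x 320 (its y) x 32 mm; origin: centre of its underside on the table top. Horizontal handwheel on its -y half, pan table sliding on two rods on its +y half, driven from the wheel by rack and pinion. At yaw 0 its x points away from the robot. The blocks at the rods' ends are 50 mm high; round the wheel and the pan only the pointer stands higher.
- wheel_center (a point): Fixed point on the handwheel's vertical axis, level with the top of its rim, 68 mm above the table top. The wheel is dark steel, 120 mm across; its rim is a plain upright ring 10 mm thick (radius 50 to 60 mm), 44 to 68 mm above the table top. Inside the rim it is free down to five spokes, whose tops are 52 mm above the table top, and inward to a hub of 17 mm radius.
- handwheel (a joint): Angle of the handwheel, counter-clockwise from above positive; 0 when its mark faces the pointer and the pan table is at mid-stroke. It starts at +0.6 to +1.4 rad and can turn 1.7 rad either way from 0; it stays where it is left (friction about 0.15 N m, 3 N at the rim). The table moves 12 mm per rad, away from the wheel for positive angles.
- wheel_mark (a point): The yellow-filled engraved mark, a radial line 5 mm wide across the top of the rim and down its outside; this point is the middle of the line on the rim's top, 55 mm from the axis.
- pointer_tip (a point): Tip of the fixed red cone on a steel bracket that points at the wheel from the shaker's -x side (the robot's side), 3 mm outside the rim and 65.5 mm above the table top. The bracket stands 9 to 14 mm outside the rim, 12 mm wide and 69 mm high.
- pan_rim (a point): Centre of the mouth of the round steel pan clipped to the sliding table, level with its rim, 84 mm above the table top. Its mouth is the same as a sieve's: rim 66 mm across, bore 56 mm flaring to 59 mm at the rim. It slides along the shaker's y as the wheel turns; the disc under it is 94 mm across, its top 58 mm above the table top.
- fine_sieve: Fine sieve, brass frame, close mesh; 66 mm across, 36 mm high, 0.1 to 0.2 kg, upright. Origin: centre of underside, z up. Skirt 8 mm deep, 54 mm across (51 at its foot); shoulder 66 mm across, 8 to 12 mm up; plain frame 63 mm across from 12.5 to 32 mm up (grip it here); rim 66 mm; open top like the pan's mouth. Nested: shoulder on the rim below, skirt inside, origin 8 mm below that rim.
- coarse_sieve: Coarse sieve, steel-coloured frame with a wide mesh; otherwise the same in shape, size, weight and origin as the fine sieve. Nested in the fine sieve its origin is 28 mm above the fine sieve's origin.
- marker: Black marker pen, 11 x 137 x 13 mm, lying between the two sieves; origin at the centre of its underside, long along its y. A bystander.
- tan_bottle: Cream flat glue bottle with blue cap, 35 x 57 x 82 mm, standing behind the shaker; origin at the centre of its underside. A bystander.
- threadlocker: Red threadlocker bottle with a blue nozzle cap, 19 x 32 x 93 mm, standing behind the shaker; origin at the centre of its underside. A bystander.
- screwdriver: Orange and black screwdriver, 29 x 185 x 30 mm, lying to the right of the shaker; origin at the centre of its underside, long along its y. A bystander.
- parts_tray: Small empty blue tray, 66 x 110 x 20 mm, at the back left, behind the clamp; origin at the centre of its underside. A bystander.
Mind the look-alikes: they are no part of the job. What is shaped like the coarse_sieve but green or orange is not meant.

How it is judged (in metres and radians):
On the way, in this order (a step that is already met when the one before it is completed fails the run):
1. the handwheel is parked with its mark at the pointer (within 0.10 rad), before any sieve is nested (value of joint handwheel between -0.1 and 0.1 rad), for 0.2 s.
2. the brass sieve is nested in the pan, level and fully home, with the wheel still on its mark (all of step 1 and horizontal distance between fine_sieve and pan_rim below 0.004 m and z of fine_sieve in the frame of pan_rim between -0.0105 and -0.0055 m and angle between fine_sieve's own z axis and vertical below 0.06 rad), for 0.2 s.
3. the steel sieve is nested in the brass one, level and fully home, with the wheel still on its mark (all of step 2 and horizontal distance between coarse_sieve and fine_sieve below 0.004 m and z of coarse_sieve in the frame of fine_sieve between 0.0255 and 0.0305 m and angle between coarse_sieve's own z axis and vertical below 0.06 rad), for 0.2 s.
At the end, for the whole second after the job is handed in: The mark faces the pointer within 0.10 rad (6 mm at the rim); the brass sieve stands in the pan and the steel sieve in the brass one, each within 4 mm of concentric, within 2.5 mm of the nested height and within 0.06 rad of level; everything is at rest (all of step 3 and linear speed of each of fine_sieve, coarse_sieve below 0.01 m/s and velocity of joint handwheel between -0.05 and 0.05 rad/s); the robot touches nothing.
It fails at once if a sieve is tipped over (more than 0.8 rad) (angle between any of fine_sieve, coarse_sieve's own z axis and vertical above 0.8 rad).
It fails at once if a sieve is pressed hard onto the stack (more than 60 N) (contact force between any of fine_sieve, coarse_sieve and shaker above 60 N or contact force between coarse_sieve and fine_sieve above 60 N).
It fails at once if a sieve is dropped onto the stack instead of being set down (it comes down at the mouth below at over 0.5 m/s, a fall of some 13 mm) ((horizontal distance between fine_sieve and pan_rim below 0.015 m and z of fine_sieve in the frame of pan_rim below 0.008 m and linear speed of fine_sieve above 0.5 m/s) or (horizontal distance between coarse_sieve and fine_sieve below 0.015 m and z of coarse_sieve in the frame of fine_sieve below 0.044 m and linear speed of coarse_sieve above 0.5 m/s)).
It fails at once if a bystander is moved more than 30 mm (distance of any of marker, tan_bottle, screwdriver, threadlocker, parts_tray from where it was at the start of the episode above 0.03 m).
It also fails if it takes over 64 s, if anything falls off the work surface, if the arm or the gripper's body presses on something with over 40 N, if the wrist force passes 120 N, or if a joint passes its speed limit or range.

## Working session

There is one attempt and no reset: what is moved stays moved. The work goes in short steps, Python scripts to look and compute and a shell command to move; the robot and the scene stay as the last step left them, time stands still between calls to the robot, and variables do not carry over. Pictures are saved under pics/ and viewed, about 8 in all and at most 12, crops included, and the job is handed in when it is done.

```bash
mkdir -p pics; ls
cat > h.py <<'E'
import numpy as np, cv2
from bench import robot
def cam(n):
    s=robot.get_state(); c=robot.camera(n); c['f']=240/np.tan(np.radians(c['vertical_fov'])/2)
    if n=='wrist':
        T=np.eye(4);T[:3,:3]=s['tcp_rot'];T[:3,3]=s['position'];W=T@np.array(c['hand_eye'])
        c['Rw'],c['o']=W[:3,:3],W[:3,3]
    else:
        R=np.array(c['R']);c['Rw'],c['o']=R.T,-R.T@np.array(c['t'])
    return c
def ray(c,r,k):
    return c['Rw']@np.array([(k-c['cx'])/c['f'],(r-c['cy'])/c['f'],1])
def atz(c,r,k,z):
    d=ray(c,r,k); return c['o']+d*(z-c['o'][2])/d[2]
def cloud(c):
    r,k=np.mgrid[0:480,0:640];p=np.stack([(k-c['cx'])/c['f'],(r-c['cy'])/c['f'],np.ones(r.shape)],-1)*c['depth'][...,None]
    return p@c['Rw'].T+c['o']
def proj(c,X):
    p=c['Rw'].T@(np.array(X)-c['o']);return p[1]/p[2]*c['f']+c['cy'],p[0]/p[2]*c['f']+c['cx']
def save(c,n,box=None,s=1):
    im=c['pixels'][...,::-1]
    if box: im=im[box[1]:box[3],box[0]:box[2]]
    cv2.imwrite('pics/'+n,cv2.resize(im,None,fx=s,fy=s))
E
python3 - <<'E'
from h import *
np.set_printoptions(precision=1,suppress=True)
s=robot.get_state();print(s['t'],s['position'],np.array(s['tcp_rot']).round(3).tolist(),s['opening'],robot.pinch_z)
Z=dict(wheel_center=68,wheel_mark=68,pointer_tip=65.5,pan_rim=84,fine_sieve=0,coarse_sieve=0,marker=0,shaker=0)
for n in ['top','scene']:
    c=cam(n);save(c,n+'0.png');print(n,c['o'],c['f'])
    for l,z in Z.items():
        for d in robot.spot_point(l,n)[:3]:
            print(l,round(d['conf'],2),np.array(d['position']),atz(c,*d['position'],z)[:2])
E
```

```text
pics
0.0 [147.3 632.7 403.5] [[-0.974, 0.227, -0.001], [0.227, 0.974, -0.003], [-0.0, -0.003, -1.0]] 85.61735578355238 154.70000000000002
top [ 438.2 -168.  1127.6] 459.29105050447026
wheel_center 0.71 [245.8 401.4] [ 550.2 -358. ]
wheel_mark 0.77 [256.1 427. ] [ 527.9 -417.6]
pointer_tip 0.88 [276.5 400. ] [ 479.1 -355.7]
pan_rim 0.65 [247.9 327.8] [ 539.1 -186.9]
fine_sieve 0.97 [285.1 261.8] [451.7 -29.7]
coarse_sieve 0.96 [322.2 153.8] [355.7 226.9]
coarse_sieve 0.8 [272.2 174.6] [477.4 184.3]
coarse_sieve 0.55 [323.1 335.4] [ 364.8 -211.5]
marker 0.8 [286.  212.8] [446.3  89.5]
shaker 0.96 [251.8 366.9] [ 540.2 -285.1]
scene [-120.1 -746.9 1113.8] 478.7373548859482
wheel_center 0.9 [284.8 365.3] [ 545.3 -360.4]
wheel_mark 0.74 [299.6 377.2] [ 526.7 -412.6]
pointer_tip 0.77 [303.  351.7] [ 476.6 -366.8]
pan_rim 0.89 [251.9 312.3] [ 531.2 -185.4]
fine_sieve 0.8 [261.8 253.9] [443.4 -31.5]
coarse_sieve 0.85 [222.  213.3] [475.7 183. ]
coarse_sieve 0.79 [308.1 278.6] [ 371.3 -199.1]
coarse_sieve 0.61 [234.9 179.3] [370.3 222.3]
marker 0.48 [246.  223.7] [428.   82.9]
marker 0.21 [299.  349.9] [ 521.3 -331.2]
shaker 0.68 [289.1 339.7] [ 529.6 -288.4]
```

View pics/top0.png

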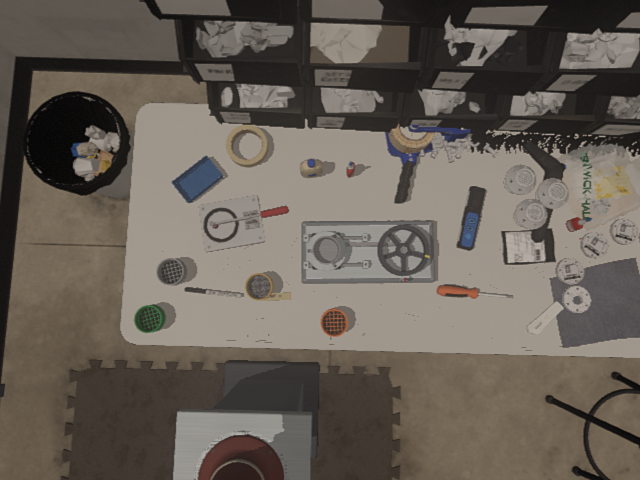

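View pics/scene0.png

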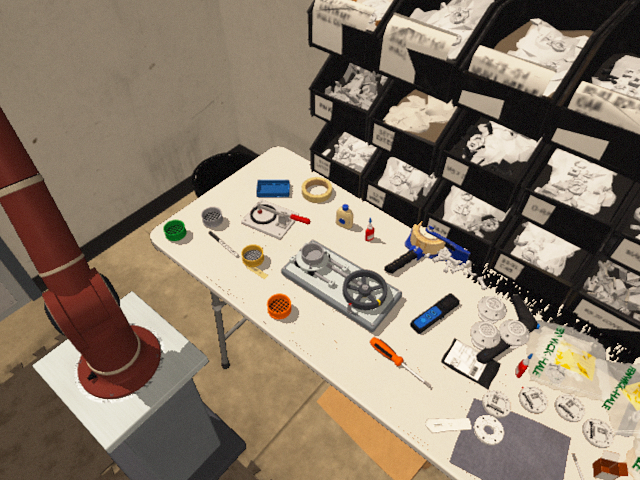

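The top view shows the wheel at about px (404,249), with its mark on the right, the pan at (329,249), brass sieve (259,286) and steel sieve (172,271). The green (150,318) and orange (334,322) ones are decoys. Next I'll fly past the sieves, take close wrist views, then go on to the wheel.

```bash
python3 -m handwheel '[[[0.03,-0.04,0],0],[[0.06,-0.09,0],0],[[0.09,-0.14,0],0],[[0.12,-0.19,0],0],[[0.15,-0.24,0],0],[[0.18,-0.29,0],0],[[0.21,-0.34,0],0],[[0.24,-0.39,0],0],[[0.26,-0.43,0],0],[[0.28,-0.46,0],0],[[0.28,-0.46,0],0],[[0.28,-0.46,0],0]]'
cat >> h.py <<'E'
np.set_printoptions(precision=1,suppress=True)
def look(labels,n='wrist',fn=None):
    c=cam(n)
    if fn: save(c,fn)
    for l,z in labels.items():
        for d in robot.spot_point(l,n)[:3]:
            if d['conf']>.3: print(l,round(d['conf'],2),np.array(d['position']),atz(c,*d['position'],z)[:2])
    return c
E
python3 - <<'E'
from h import *
c=look(dict(coarse_sieve=0,fine_sieve=0,marker=0),fn='w1.png');print(c['hand_eye'],c['f'],c['o'])
E
```

```text
t: 2.4
position: [427.1, 173.7, 404.8]
tcp_rot: [[-0.974, 0.226, -0.0], [0.226, 0.974, 0.001], [0.0, 0.001, -1.0]]
force: [0.7, 0.2, -0.7]
opening: 85.5
coarse_sieve 0.78 [244.3 337.1] [471.  182.7]
fine_sieve 0.83 [262.7 162.6] [446.4 -24. ]
marker 0.59 [232.2 249.5] [433.9  87.1]
[[ 0.  -1.  -0.3 69.5]
 [ 1.  -0.   0.  -0.2]
 [-0.  -0.3  1.  30.1]
 [ 0.   0.   0.   1. ]] 334.1656583546976 [359.3 189.2 374.8]
```

View pics/w1.png

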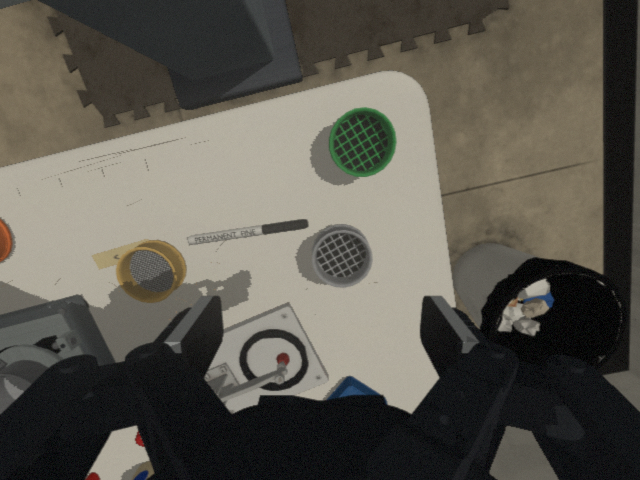

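The wrist view shows the steel sieve at (341,255), brass (151,271), marker between them, green decoy at (362,142). On to the wheel.

```bash
python3 -m handwheel '[[[0.01,-0.05,0],-3],[[0.02,-0.10,-0.01],-6],[[0.03,-0.155,-0.02],-10],[[0.04,-0.21,-0.03],-14],[[0.05,-0.265,-0.04],-18],[[0.06,-0.32,-0.05],-22],[[0.07,-0.375,-0.06],-26],[[0.085,-0.43,-0.06],-30],[[0.095,-0.48,-0.06],-30],[[0.103,-0.52,-0.06],-30],[[0.103,-0.52,-0.06],-30],[[0.103,-0.52,-0.06],-30]]'
python3 - <<'E'
from h import *
c=look(dict(wheel_center=68,wheel_mark=68,pointer_tip=65.5,pan_rim=84,shaker=0),fn='w2.png')
P=cloud(c);np.save('P2.npy',P)
for lo,hi,ctr,rad in [(64,72,(548,-359),80),(80,88,(537,-186),60)]:
    m=(P[...,2]>lo)&(P[...,2]<hi)&(np.hypot(P[...,0]-ctr[0],P[...,1]-ctr[1])<rad);q=P[m];print(m.sum(),q.mean(0) if len(q) else 0)
    # circle fit
    from scipy.optimize import least_squares
    f=least_squares(lambda v:np.hypot(q[:,0]-v[0],q[:,1]-v[1])-v[2],[*ctr,55],loss='soft_l1');print(f.x, np.median(q[:,2]))
E
```

```text
t: 4.1
position: [530.9, -345.5, 344.2]
tcp_rot: [[-0.731, 0.682, -0.001], [0.682, 0.731, 0.002], [0.002, 0.001, -1.0]]
force: [0.8, -0.1, -0.4]
opening: 85.1
wheel_center 0.6 [266.  316.2] [ 543.3 -362. ]
wheel_mark 0.83 [299.6 252.5] [ 529.2 -419.2]
wheel_mark 0.69 [236.8 618.1] [ 683.3 -177.3]
pointer_tip 0.69 [208.3 251.6] [ 477.2 -366.6]
pan_rim 0.53 [182.7 378.1] [ 524.  -285.7]
shaker 0.67 [180.8 377.2] [ 538.2 -280.6]
6123 [ 537.2 -361.4   68.3]
[ 540.3 -362.6   54.1] 68.47908481151049
2750 [ 535.7 -177.6   83.7]
[ 534.4 -183.9   30.1] 84.03781045976177
```

View pics/w2.png

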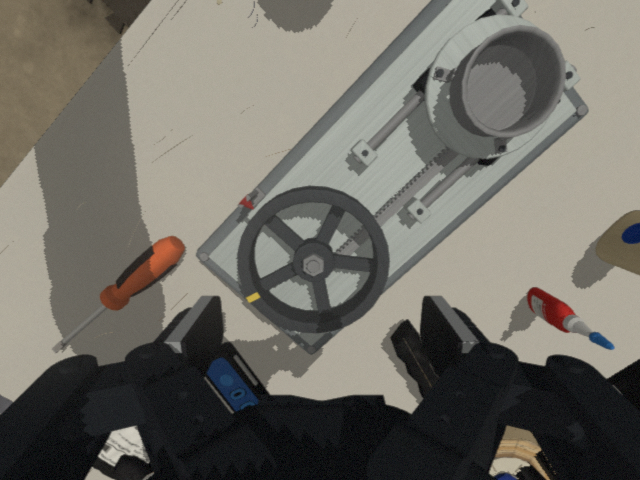

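The view shows the wheel hub at (314,263), the yellow mark at (253,297), the red pointer at (247,204) and the pan at (507,85). The fitted wheel is at (540.5,-362.5) with r 54, and the pan at (534.4,-183.9). The shaker is yawed about 2–3°, so the wheel must turn about -75.5°. I'll grip the rim at 47°, along the current jaw axis.

```bash
python3 -m handwheel '[[[0.025,0.012,0],0],[[0.0475,0.0235,-0.02],0],[[0.0475,0.0235,-0.06],0],[[0.0475,0.0235,-0.09],0],[[0.0475,0.0235,-0.108],0],[[0.0475,0.0235,-0.116],0],[[0.0475,0.0235,-0.116],0]]' 0.4 30; python3 -m handwheel '[[[0,0,0],0],[[0,0,0],0],[[0,0,0],0],[[0,0,0],0],[[0,0,0],0]]' 0 30
python3 - <<'E'
from h import *
s=robot.get_state();print(s['position'],s['force'],s['opening'])
p=np.array([541,-362.5]);a0=np.radians(47);r0=np.array([np.cos(a0),np.sin(a0)])
for d in list(np.arange(0,-76,-6))+[-75.5]:
    a=a0+np.radians(d);print(d,((np.array([np.cos(a),np.sin(a)])-r0)*55).round(1))
E
```

```text
t: 5.28
position: [578.1, -323.6, 229.0]
tcp_rot: [[-0.73, 0.683, 0.0], [0.683, 0.73, -0.0], [-0.001, 0.0, -1.0]]
force: [0.5, -0.4, -0.1]
opening: 34.5
t: 5.9
position: [578.1, -323.6, 230.1]
tcp_rot: [[-0.73, 0.684, 0.002], [0.684, 0.73, -0.0], [-0.001, 0.001, -1.0]]
force: [-1.3, 2.1, 6.0]
opening: 8.6
[ 578.1 -323.6  230.1] [-1.3  2.1  6. ] 8.569419885205722
0 [0. 0.]
-6 [ 4.  -4.1]
-12 [ 7.5 -8.7]
-18 [ 10.6 -13.6]
-24 [ 13.1 -18.7]
-30 [ 15.1 -24.1]
-36 [ 16.5 -29.7]
-42 [ 17.3 -35.4]
-48 [ 17.5 -41.2]
-54 [ 17.1 -46.9]
-60 [ 16.1 -52.6]
-66 [ 14.5 -58.1]
-72 [ 12.3 -63.5]
-75.5 [ 10.8 -66.5]
```

```bash
python3 -m handwheel '[[[0.004,-0.0041,0],-6],[[0.0075,-0.0087,0],-12],[[0.0106,-0.0136,0],-18],[[0.0131,-0.0187,0],-24],[[0.0151,-0.0241,0],-30],[[0.0165,-0.0297,0],-36],[[0.0173,-0.0354,0],-42],[[0.0175,-0.0412,0],-48],[[0.0171,-0.0469,0],-54],[[0.0161,-0.0526,0],-60],[[0.0145,-0.0581,0],-66],[[0.0123,-0.0635,0],-72],[[0.0108,-0.0665,0],-75.5],[[0.0108,-0.0665,0],-75.5],[[0.0108,-0.0665,0],-75.5]]'
python3 - <<'E'
from h import *
for n in ['wrist','top']:
    c=look(dict(wheel_mark=68,pointer_tip=65.5),n,fn=n+'3.png')
E
```

```text
t: 7.78
position: [588.8, -389.7, 230.2]
tcp_rot: [[0.479, 0.878, 0.001], [0.878, -0.479, 0.001], [0.001, 0.0, -1.0]]
force: [-0.9, 2.6, 7.2]
opening: 8.4
wheel_mark 0.93 [368.   96.1] [ 484.3 -365.2]
pointer_tip 0.58 [373.7  87.8] [ 476.3 -366.5]
wheel_mark 0.58 [271.  401.8] [ 491.8 -359.4]
wheel_mark 0.53 [276.5 401.9] [ 479.1 -359.7]
pointer_tip 0.64 [277.6 400.1] [ 476.6 -356. ]
```

View pics/wrist3.png

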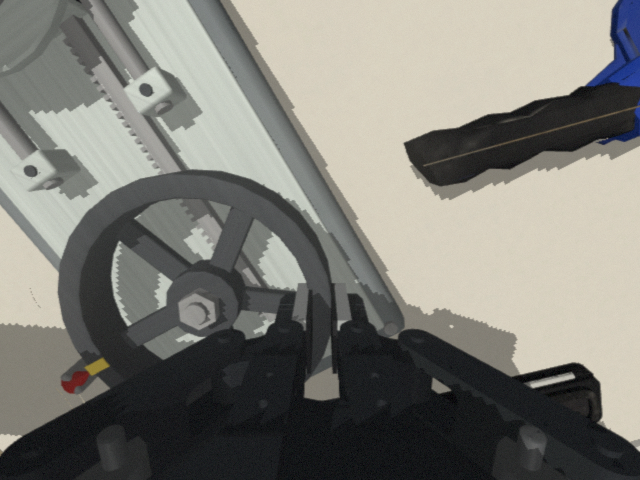

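The mark at (95,367) lines up with the red tip at (85,375), a residual of about 1°. Releasing, rising and checking.

```bash
python3 -m handwheel '[[[0,0,0],0],[[0,0,0],0],[[0,0,0.01],0],[[0,0,0.04],0],[[0,0,0.09],8],[[-0.01,0.02,0.13],18],[[-0.03,0.05,0.14],28],[[-0.05,0.07,0.14],38],[[-0.05,0.07,0.14],48],[[-0.05,0.07,0.14],48]]' 0.4
python3 - <<'E'
from h import *
from scipy.optimize import least_squares
c=look(dict(wheel_mark=68,pointer_tip=65.5,wheel_center=68,pan_rim=84),fn='w4.png')
P=cloud(c)
for lo,hi,ctr,rad in [(64,72,(541,-362),80),(80,88,(537,-200),60)]:
    m=(P[...,2]>lo)&(P[...,2]<hi)&(np.hypot(P[...,0]-ctr[0],P[...,1]-ctr[1])<rad);q=P[m]
    f=least_squares(lambda v:np.hypot(q[:,0]-v[0],q[:,1]-v[1])-v[2],[*ctr,55],loss='soft_l1');print(len(q),f.x, np.median(q[:,2]))
hsv=cv2.cvtColor(c['pixels'],cv2.COLOR_RGB2HSV)
y=(hsv[...,0]>20)&(hsv[...,0]<32)&(hsv[...,1]>150)&(hsv[...,2]>120)&(np.abs(P[...,2]-68)<3);print('yellow',y.sum(),P[y].mean(0))
r=(((hsv[...,0]<8)|(hsv[...,0]>172))&(hsv[...,1]>150)&(P[...,2]>55)&(P[...,0]<500));print('red',r.sum(),P[r].mean(0))
E
```

```text
t: 9.32
position: [538.4, -320.2, 369.7]
tcp_rot: [[-0.33, 0.944, 0.001], [0.944, 0.33, -0.0], [-0.001, 0.001, -1.0]]
force: [1.0, -0.1, 0.2]
opening: 34.2
wheel_mark 0.72 [260.2 243.7] [ 484.3 -365.7]
pointer_tip 0.71 [255.7 235.2] [ 476.  -365.2]
wheel_center 0.72 [278.4 310. ] [ 543.5 -362.9]
pan_rim 0.65 [256.8 235.9] [ 479.4 -358.5]
pan_rim 0.6 [ 80.1 375.1] [ 537.  -200.5]
pan_rim 0.33 [207.3 532.3] [ 685.2 -243.8]
4046 [ 540.5 -362.1   54. ] 68.45762035024961
2183 [ 535.3 -199.2   30. ] 84.1499303684596
yellow 39 [ 486.1 -364.4   69. ]
red 33 [ 473.2 -364.4   75.3]
```

Wheel parked: the mark is at 182.4°, the pointer at 182.0° and the shaker yaw gives 181.8°. The pan is now at (535.3,-199.2). Next I'll hover over the brass sieve.

```bash
python3 -m handwheel '[[[-0.01,0.04,0],-10],[[-0.03,0.09,0],-20],[[-0.045,0.145,0],-30],[[-0.06,0.20,-0.02],-40],[[-0.075,0.24,-0.05],-50],[[-0.09,0.27,-0.08],-60],[[-0.091,0.28,-0.09],-60],[[-0.091,0.28,-0.09],-60],[[-0.091,0.28,-0.09],-60]]' 1
cat >> h.py <<'E'
def sieve(c,ctr,hue=None):
    from scipy.optimize import least_squares
    P=cloud(c);m=(P[...,2]>33)&(P[...,2]<40)&(np.hypot(P[...,0]-ctr[0],P[...,1]-ctr[1])<50);q=P[m]
    f=least_squares(lambda v:np.hypot(q[:,0]-v[0],q[:,1]-v[1])-v[2],[*ctr,31],loss='soft_l1');print('fit',len(q),f.x, np.median(q[:,2]))
E
python3 - <<'E'
from h import *
c=look(dict(fine_sieve=0),fn='w5.png');sieve(c,(447,-27))
E
```

```text
t: 10.7
position: [448.9, -41.7, 279.8]
tcp_rot: [[0.652, 0.758, 0.004], [0.758, -0.652, -0.001], [0.001, 0.004, -1.0]]
force: [-0.9, 0.3, -0.1]
opening: 85.5
fine_sieve 0.84 [224.6 303.4] [447.5 -24.4]
fit 2018 [448.  -25.9  30.1] 36.212155654590035
```

View pics/w5.png

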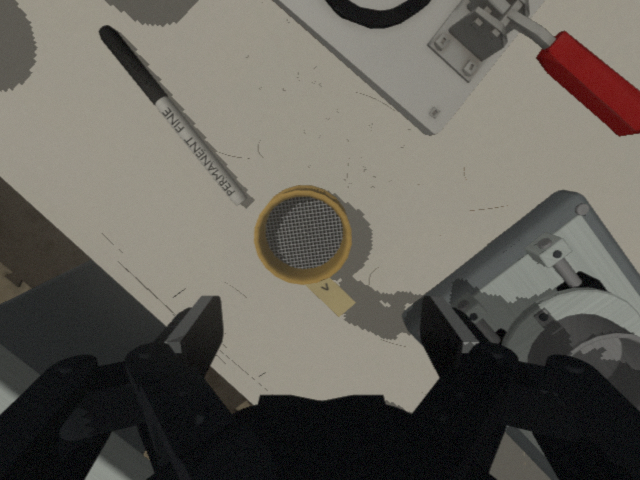

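The brass sieve is at (303,235), the marker's end at (245,203) is near the left finger's path, and a flat tag is at (333,295). Turning +30° clears both. The fit gives (448,-25.9), rim height 36.2. Grasping.

```bash
python3 -m handwheel '[[[-0.001,0.016,0],10],[[-0.001,0.016,0],20],[[-0.001,0.016,-0.02],30],[[-0.001,0.016,-0.06],30],[[-0.001,0.016,-0.09],30],[[-0.001,0.016,-0.103],30],[[-0.001,0.016,-0.103],30],[[-0.001,0.016,-0.103],30]]' 1 40; python3 -m handwheel '[[[0,0,0],0],[[0,0,0],0],[[0,0,0],0],[[0,0,0],0],[[0,0,0],0]]' 0.5 40;  python3 -m handwheel '[[[0,0,0.015],0],[[0,0,0.04],0],[[0,0,0.04],0]]'
python3 - <<'E'
from h import *
c=cam('wrist');save(c,'w6.png')
E
```

```text
t: 11.8
position: [447.2, -24.2, 176.6]
tcp_rot: [[0.184, 0.983, 0.002], [0.983, -0.184, -0.0], [0.0, 0.002, -1.0]]
force: [0.2, -0.2, -0.0]
opening: 85.0
t: 12.42
position: [447.1, -24.0, 177.1]
tcp_rot: [[0.185, 0.983, 0.003], [0.983, -0.185, 0.0], [0.001, 0.003, -1.0]]
force: [-0.9, -0.1, 8.7]
opening: 63.3
t: 12.8
position: [447.2, -23.7, 217.0]
tcp_rot: [[0.183, 0.983, 0.004], [0.983, -0.183, -0.0], [0.0, 0.004, -1.0]]
force: [-0.3, 0.4, -1.3]
opening: 63.6
```

View pics/w6.png

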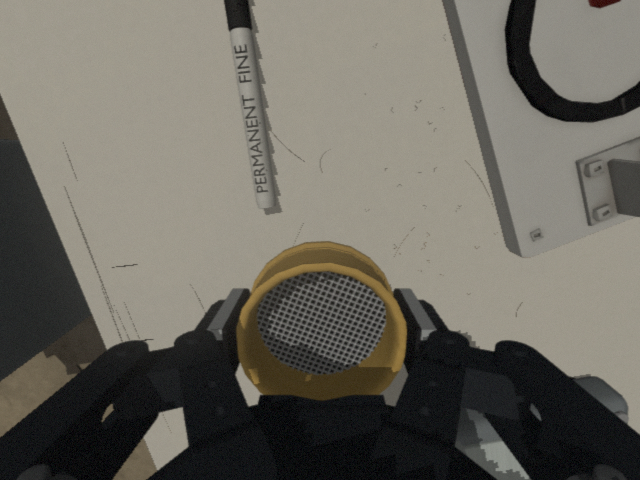

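Brass sieve held, opening 63.5. I'll measure its centre in the tool frame while carrying it towards the pan.

```bash
python3 -m handwheel '[[[0,0,0.03],0],[[0.02,-0.04,0.05],0],[[0.045,-0.09,0.05],0],[[0.065,-0.14,0.05],0],[[0.075,-0.20,0.05],0],[[0.075,-0.23,0.05],0],[[0.075,-0.24,0.05],0],[[0.075,-0.24,0.05],0],[[0.075,-0.24,0.05],0]]'
cat >> h.py <<'E'
def rim(c,ctr,z,r0=31,dz=4,rad=45):
    """RANSAC-free rim fit: points near height z near ctr"""
    from scipy.optimize import least_squares
    P=cloud(c);d=np.hypot(P[...,0]-ctr[0],P[...,1]-ctr[1]);m=(np.abs(P[...,2]-z)<dz)&(d<rad)&(c['depth']>0)
    q=P[m]
    for i in range(3):
        f=least_squares(lambda v:np.hypot(q[:,0]-v[0],q[:,1]-v[1])-v[2],[*ctr,r0],loss='soft_l1').x
        q=q[np.abs(np.hypot(q[:,0]-f[0],q[:,1]-f[1])-f[2])<4]
    A=np.c_[q[:,:2]-f[:2],np.ones(len(q))];pl=np.linalg.lstsq(A,q[:,2],rcond=None)[0]
    print('rim n',len(q),'centre,r',f,'z,slopes',pl[2].round(1),pl[:2].round(3));return f
E
python3 - <<'E'
from h import *
s=robot.get_state();print(s['position'])
c=look(dict(pan_rim=84),fn='w7.png');p=s['position']
d=c['depth'];P=cloud(c);m=(np.hypot(P[...,0]-p[0],P[...,1]-p[1])<45)&(P[...,2]<150);print(np.histogram(P[m][:,2],bins=range(40,150,6)))
rim(c,(535,-199),84)
E
```

```text
t: 13.98
position: [522.1, -261.5, 265.1]
tcp_rot: [[0.181, 0.983, -0.001], [0.983, -0.181, 0.003], [0.003, -0.001, -1.0]]
force: [-0.1, -0.1, -1.1]
opening: 63.6
[ 522.1 -261.5  265.1]
pan_rim 0.6 [161.3 326.9] [ 536.2 -199.4]
(array([ 573,  361,  292, 2098,  162,  181,  284,  874,    0,  417, 7708,
       6036, 2623, 3984, 3202, 1035,  530,  967]), array([ 40,  46,  52,  58,  64,  70,  76,  82,  88,  94, 100, 106, 112,
       118, 124, 130, 136, 142, 148]))
rim n 5347 centre,r [ 535.4 -198.9   29.8] z,slopes 83.8 [-0.  0.]
```

View pics/w7.png

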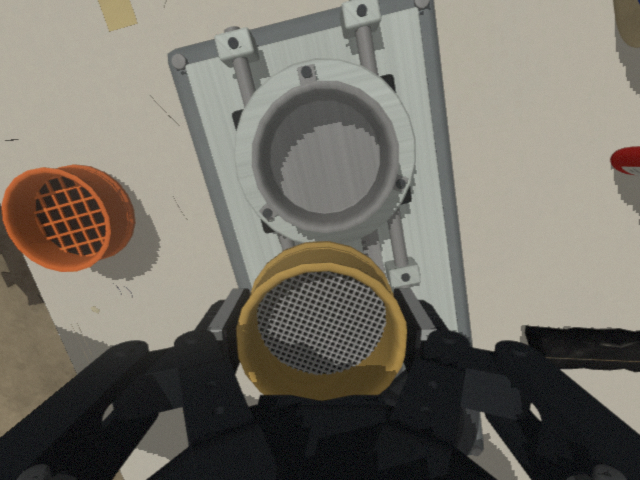

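Pan (325,157) and held sieve (322,320) are both in view. Fitting the held rim now.

Run:
```python
from h import *
s=robot.get_state();p=np.array(s['position']);c=cam('wrist')
for z in (121,124,126): f=rim(c,p[:2],z,dz=2.5)
f=rim(c,p[:2],124,dz=4); g=rim(c,(535.4,-198.9),84)
print('tool->sieve',f[:2]-p[:2],'shift needed',g[:2]-f[:2])
```

```text
rim n 2269 centre,r [ 522.3 -262.9   28.6] z,slopes 121.3 [0. 0.]
rim n 4702 centre,r [ 522.4 -262.8   30. ] z,slopes 124.1 [0. 0.]
rim n 3792 centre,r [ 522.3 -263.3   30.7] z,slopes 124.8 [-0.  0.]
rim n 5487 centre,r [ 522.4 -262.5   29.9] z,slopes 123.8 [0. 0.]
rim n 5359 centre,r [ 535.4 -198.9   29.8] z,slopes 83.7 [0. 0.]
tool->sieve [ 0.2 -0.6] shift needed [13.  63.6]
```

```bash
python3 -m handwheel '[[[0,0,0.008],0],[[0.005,0.03,0.008],0],[[0.011,0.055,0.008],0],[[0.013,0.064,0.008],0],[[0.013,0.064,0.008],0],[[0.013,0.064,0.008],0],[[0.013,0.064,0.003],0],[[0.013,0.064,0],0],[[0.013,0.064,-0.003],0],[[0.013,0.064,-0.006],0],[[0.013,0.064,-0.008],0],[[0.013,0.064,-0.008],0]]'; python3 -m handwheel '[[[0,0,-0.002],0],[[0,0,-0.003],0],[[0,0,-0.003],0]]'
```

```text
t: 15.62
position: [535.1, -199.1, 257.4]
tcp_rot: [[0.183, 0.983, 0.0], [0.983, -0.183, 0.001], [0.001, 0.0, -1.0]]
force: [2.1, 3.2, -1.7]
opening: 63.4
t: 16.0
position: [535.1, -199.1, 254.7]
tcp_rot: [[0.183, 0.983, 0.0], [0.983, -0.183, 0.002], [0.002, 0.0, -1.0]]
force: [1.0, 3.8, 1.2]
opening: 63.5
```

```bash
python3 -m handwheel '[[[0,0,-0.001],0],[[0,0,-0.001],0]]'; python3 -m handwheel '[[[0,0,-0.001],0],[[0,0,-0.001],0]]'
```

```text
t: 16.25
position: [535.1, -199.0, 253.8]
tcp_rot: [[0.183, 0.983, 0.001], [0.983, -0.183, 0.002], [0.002, 0.0, -1.0]]
force: [1.1, 5.1, 1.0]
opening: 63.5
t: 16.5
position: [535.1, -199.0, 253.4]
tcp_rot: [[0.183, 0.983, 0.001], [0.983, -0.183, 0.002], [0.002, 0.0, -1.0]]
force: [1.2, 5.8, 5.1]
opening: 63.4
```

```bash
python3 -m handwheel '[[[0,0.0007,0],0],[[0,0.0007,-0.001],0],[[0,0.0007,-0.001],0]]'
```

```text
t: 16.88
position: [535.0, -198.9, 253.3]
tcp_rot: [[0.184, 0.983, 0.002], [0.983, -0.184, 0.001], [0.002, 0.001, -1.0]]
force: [-0.6, 7.0, 11.5]
opening: 63.9
```

Seated: TCP 253.3 against 253.1 expected, with an 11 N reaction. Release, rise and check.

```bash
python3 -m handwheel '[[[0,0,0],0],[[0,0,0],0],[[0,0,0],0],[[0,0,0.01],0],[[0,0,0.03],0],[[0,0,0.06],0],[[0,-0.03,0.09],0],[[0,-0.06,0.09],0],[[0,-0.06,0.09],0]]' 1
python3 - <<'E'
from h import *
c=look(dict(fine_sieve=76,pan_rim=84),fn='w8.png')
np.set_printoptions(precision=3,suppress=True)
rim(c,(535,-199),112);P=cloud(c)
m=(np.hypot(P[...,0]-535,P[...,1]+199)<37)&(P[...,2]>60);print(np.histogram(P[m][:,2],bins=range(70,124,4)))
c=cam('top');look(dict(wheel_mark=68,pointer_tip=65.5),'top');rim(c,(535,-199),112)
E
```

```text
t: 18.0
position: [533.6, -262.4, 343.1]
tcp_rot: [[0.189, 0.982, 0.001], [0.982, -0.189, -0.004], [-0.003, 0.002, -1.0]]
force: [0.5, 0.2, -1.2]
opening: 85.1
fine_sieve 0.65 [157.  306.8] [ 536.2 -200.3]
rim n 2932 centre,r [ 535.448 -200.45    29.911] z,slopes 112.0 [0.001 0.002]
(array([   0,    0,    0,    0,    0, 2790, 3603,  240,  260,  484, 2523,
         67,    0]), array([ 70,  74,  78,  82,  86,  90,  94,  98, 102, 106, 110, 114, 118,
       122]))
wheel_mark 0.96 [271.4 403.7] [ 490.983 -363.761]
pointer_tip 0.79 [274.4 402.7] [ 484.118 -361.953]
pointer_tip 0.57 [184.1 196.9] [683.257 124.492]
rim n 8 centre,r [-40439.78  -35814.445  54321.048] z,slopes -82795.2 [1.157 0.996]
```

View pics/w8.png

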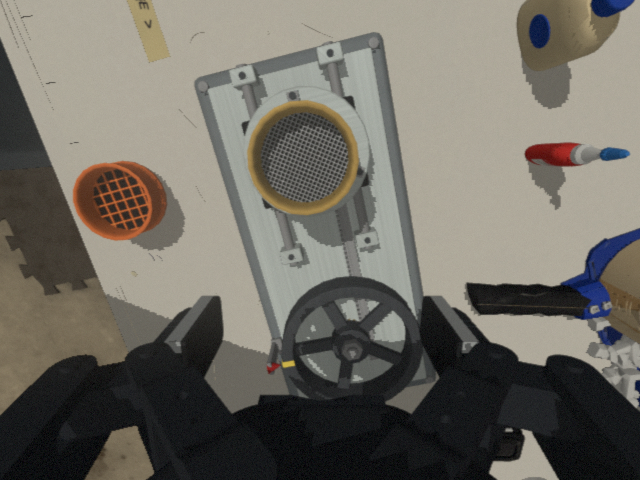

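Brass sieve seated: rim at 112.0, level within 0.002 rad. The pan reads 1.5 mm shifted in y, so I'll check the wheel angle accurately.

```bash
cat >> h.py <<'E'
def wheel(c):
    from scipy.optimize import least_squares
    P=cloud(c);hsv=cv2.cvtColor(c['pixels'],cv2.COLOR_RGB2HSV)
    m=(abs(P[...,2]-68)<4)&(np.hypot(P[...,0]-540.5,P[...,1]+362)<70);q=P[m]
    f=least_squares(lambda v:np.hypot(q[:,0]-v[0],q[:,1]-v[1])-v[2],[540,-362,55],loss='soft_l1').x
    near=np.hypot(P[...,0]-f[0],P[...,1]-f[1])<85
    y=(hsv[...,0]>20)&(hsv[...,0]<32)&(hsv[...,1]>130)&(hsv[...,2]>100)&(np.abs(P[...,2]-68)<4)&near
    a=P[y].mean(0)[:2]-f[:2];rows,cols=np.nonzero(y)
    print('centre',f,'yellow n',y.sum(),a,'angle',np.degrees(np.arctan2(a[1],a[0]))%360, 'px',rows.mean(),cols.mean())
    r=((hsv[...,0]<8)|(hsv[...,0]>172))&(hsv[...,1]>150)&near&(P[...,2]>50)
    if r.any():
        b=P[r].mean(0)[:2]-f[:2];print('red',r.sum(),b,np.degrees(np.arctan2(b[1],b[0]))%360)
E
python3 -m handwheel '[[[0,0.03,0.03],0],[[0,0.03,0.03],0],[[0,0.03,0.03],0]]'
python3 - <<'E'
from h import *
np.set_printoptions(precision=2,suppress=True)
c=cam('wrist');wheel(c);rim(c,(535,-200),112);save(c,'w9.png',(200,250,400,450),3)
E
```

```text
t: 18.73
position: [534.5, -229.2, 371.4]
tcp_rot: [[0.184, 0.983, -0.001], [0.983, -0.184, -0.0], [-0.0, -0.001, -1.0]]
force: [0.5, -0.3, 0.6]
opening: 85.3
centre [ 541.56 -360.86   53.93] yellow n 53 [-55.34  -3.39] angle 183.5097666354683 px 375.35849056603774 297.4339622641509
red 39 [-68.81  -4.32] 183.58993619426172
rim n 1968 centre,r [ 535.47 -200.17   29.95] z,slopes 112.0 [0.   0.01]
```

View pics/w9.png

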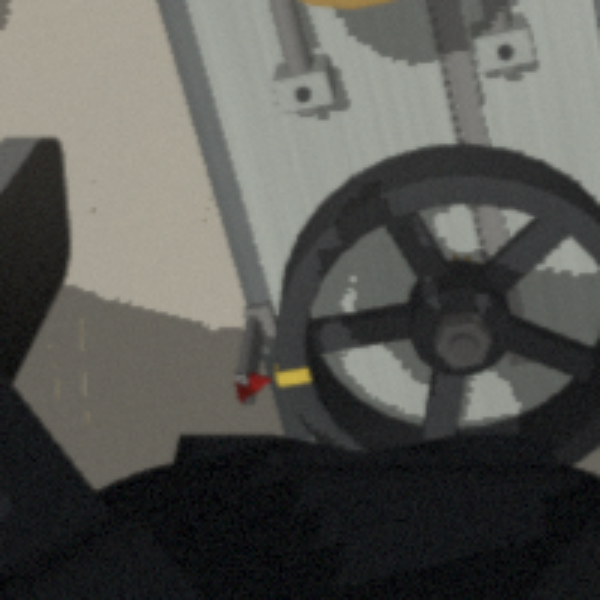

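The yellow mark (295,377 in the crop) sits in line with the red cone (252,385): 183.5° and 183.6°, so the wheel is still on its mark. On to the steel sieve.

```bash
python3 -m handwheel '[[[-0.005,0.04,0],0],[[-0.013,0.09,0],0],[[-0.02,0.145,0],0],[[-0.03,0.20,0],0],[[-0.04,0.255,-0.02],0],[[-0.05,0.31,-0.05],0],[[-0.06,0.355,-0.08],0],[[-0.062,0.375,-0.09],0],[[-0.062,0.379,-0.09],0],[[-0.062,0.379,-0.09],0]]' 1
python3 - <<'E'
from h import *
c=look(dict(coarse_sieve=0,marker=0),fn='w10.png');rim(c,(473,183),36)
print(robot.get_state()['position'])
E
```

```text
t: 20.02
position: [473.7, 147.9, 282.6]
tcp_rot: [[0.187, 0.982, 0.002], [0.982, -0.187, -0.001], [-0.001, 0.003, -1.0]]
force: [-0.1, 0.1, 0.5]
opening: 85.7
coarse_sieve 0.94 [191.9 314.9] [476.8 184.2]
coarse_sieve 0.64 [157.4 153.7] [365.7 231. ]
marker 0.61 [316.1 283. ] [430.5  87.1]
rim n 2254 centre,r [477.8 184.9  29.9] z,slopes 35.8 [0. 0.]
[473.4 147.8 282.6]
```

View pics/w10.png

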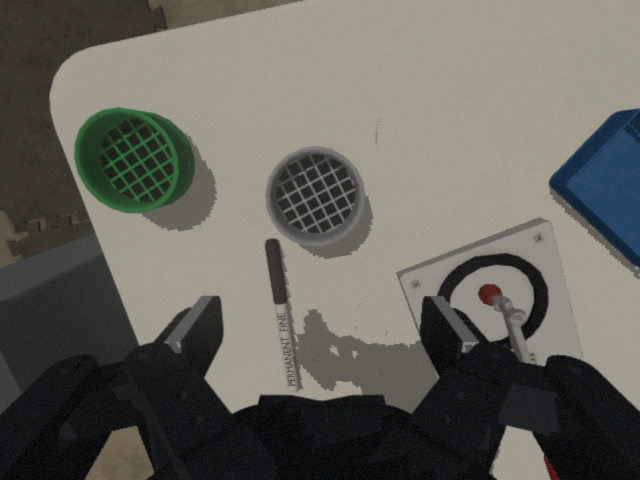

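Steel sieve at (315,197), marker head at (272,243) clear of the left finger, green decoy at (135,160). Fit (477.8,184.9). Grasping.

```bash
python3 -m handwheel '[[[0.004,0.037,0],0],[[0.004,0.037,-0.01],0],[[0.004,0.037,-0.05],-5],[[0.004,0.037,-0.09],-5],[[0.004,0.037,-0.105],-5],[[0.004,0.037,-0.105],-5],[[0.004,0.037,-0.105],-5]]' 1 40; python3 -m handwheel '[[[0,0,0],0],[[0,0,0],0],[[0,0,0],0],[[0,0,0],0],[[0,0,0],0]]' 0.5 40;  python3 -m handwheel '[[[0,0,0.015],0],[[0,0,0.05],0],[[0,0,0.10],0],[[0.01,-0.03,0.14],0],[[0.01,-0.03,0.14],0]]'
```

```text
t: 21.05
position: [477.4, 186.4, 177.9]
tcp_rot: [[0.27, 0.963, 0.002], [0.963, -0.27, 0.001], [0.001, 0.002, -1.0]]
force: [-0.3, 0.5, 0.3]
opening: 85.6
t: 21.68
position: [477.2, 186.8, 178.3]
tcp_rot: [[0.269, 0.963, 0.003], [0.963, -0.269, 0.001], [0.002, 0.002, -1.0]]
force: [-0.6, -0.5, 5.5]
opening: 63.3
t: 22.3
position: [488.2, 153.9, 321.0]
tcp_rot: [[0.274, 0.962, 0.009], [0.962, -0.274, 0.001], [0.003, 0.008, -1.0]]
force: [-0.2, -0.2, -1.5]
opening: 63.4
```

```bash
python3 -m handwheel '[[[0.005,-0.04,0],0],[[0.009,-0.09,0],0],[[0.013,-0.145,0],1],[[0.017,-0.20,0],2],[[0.021,-0.255,0],3],[[0.025,-0.31,0],4],[[0.029,-0.36,0],5],[[0.032,-0.395,-0.01],5],[[0.034,-0.416,-0.016],5],[[0.034,-0.416,-0.016],5],[[0.034,-0.416,-0.016],5]]'
python3 - <<'E'
from h import *
np.set_printoptions(precision=2,suppress=True)
s=robot.get_state();p=np.array(s['position']);print(p,s['opening']);c=cam('wrist');save(c,'w11.png')
zr=p[2]-178.3+36
f=rim(c,p[:2],zr,dz=4); g=rim(c,(535.4,-200.3),112)
print(zr,'tool->sieve',f[:2]-p[:2],'shift needed',g[:2]-f[:2])
E
```

```text
t: 23.68
position: [520.9, -257.4, 300.3]
tcp_rot: [[0.182, 0.983, -0.001], [0.983, -0.182, 0.002], [0.002, -0.001, -1.0]]
force: [0.1, -0.2, -0.8]
opening: 63.4
[ 520.92 -257.43  300.35] 63.442567305049934
rim n 5397 centre,r [ 520.95 -258.2    29.87] z,slopes 157.6 [0.   0.03]
rim n 4725 centre,r [ 535.31 -200.38   29.85] z,slopes 111.9 [0. 0.]
158.04740058682262 tool->sieve [ 0.03 -0.78] shift needed [14.36 57.83]
```

```bash
python3 -m handwheel '[[[0.004,0.02,0],0],[[0.01,0.045,0],0],[[0.0143,0.058,0],0],[[0.0143,0.058,0],0],[[0.0143,0.058,0],0],[[0.0143,0.058,-0.003],0],[[0.0143,0.058,-0.006],0],[[0.0143,0.058,-0.008],0],[[0.0143,0.058,-0.008],0]]'
```

```text
t: 24.85
position: [534.9, -201.4, 292.4]
tcp_rot: [[0.184, 0.983, -0.001], [0.983, -0.184, 0.0], [0.0, -0.001, -1.0]]
force: [0.2, 0.4, -0.8]
opening: 63.1
```

```bash
python3 -m handwheel '[[[0.0004,0.0018,0],0],[[0.0004,0.0018,0],0]]'
python3 - <<'E'
from h import *
np.set_printoptions(precision=2,suppress=True)
s=robot.get_state();p=np.array(s['position']);c=cam('wrist')
rim(c,p[:2],p[2]-178.3+36); print(p)
E
```

```text
t: 25.1
position: [535.5, -199.2, 292.7]
tcp_rot: [[0.184, 0.983, 0.0], [0.983, -0.184, 0.0], [0.0, 0.0, -1.0]]
force: [-0.9, -0.5, -1.1]
opening: 63.5
rim n 5429 centre,r [ 535.71 -200.26   29.87] z,slopes 150.0 [0.   0.03]
[ 535.53 -199.19  292.74]
```

Sieve centre (535.7,-200.3) against the target (535.3,-200.4): good. Lowering.

```bash
python3 -m handwheel '[[[0,0,-0.002],0],[[0,0,-0.004],0],[[0,0,-0.006],0],[[0,0,-0.007],0],[[0,0,-0.007],0]]'; python3 -m handwheel '[[[0,0,-0.001],0],[[0,0,-0.002],0],[[0,0,-0.002],0]]'
```

```text
t: 25.78
position: [535.4, -199.5, 285.6]
tcp_rot: [[0.184, 0.983, -0.0], [0.983, -0.184, 0.0], [0.0, -0.0, -1.0]]
force: [0.0, 0.1, -0.7]
opening: 63.3
t: 26.15
position: [535.4, -199.4, 283.6]
tcp_rot: [[0.184, 0.983, -0.0], [0.983, -0.184, 0.0], [0.0, -0.0, -1.0]]
force: [0.8, 0.2, -1.7]
opening: 63.1
```

```bash
python3 -m handwheel '[[[0,0,-0.001],0],[[0,0,-0.001],0]]'
```

```text
t: 26.4
position: [535.4, -199.5, 282.9]
tcp_rot: [[0.184, 0.983, 0.0], [0.983, -0.184, 0.0], [0.0, 0.0, -1.0]]
force: [-0.1, -0.5, 0.2]
opening: 63.1
```

```bash
python3 -m handwheel '[[[0,0,-0.001],0],[[0,0,-0.001],0]]'; python3 -m handwheel '[[[0,0,-0.0005],0],[[0,0,-0.0005],0]]'
```

```text
t: 26.65
position: [535.4, -199.6, 282.8]
tcp_rot: [[0.184, 0.983, 0.001], [0.983, -0.184, 0.0], [0.001, 0.001, -1.0]]
force: [-0.8, 2.2, 6.1]
opening: 63.4
t: 26.9
position: [535.4, -199.6, 282.7]
tcp_rot: [[0.184, 0.983, 0.001], [0.983, -0.184, 0.001], [0.001, 0.001, -1.0]]
force: [-2.4, 1.5, 8.4]
opening: 63.2
```

Seated at 282.7 (282.3 expected), 8 N reaction. Release, rise and check.

```bash
python3 -m handwheel '[[[0,0,0],0],[[0,0,0],0],[[0,0,0],0],[[0,0,0.01],0],[[0,0,0.03],0],[[0,0,0.06],0],[[0,-0.03,0.09],0],[[0,-0.03,0.09],0],[[0,-0.03,0.09],0],[[0,-0.03,0.09],0]]' 1
python3 - <<'E'
from h import *
np.set_printoptions(precision=3,suppress=True)
c=cam('wrist');save(c,'w12.png',(120,0,520,420),1.4);wheel(c);rim(c,(535.4,-200.3),140)
look(dict(coarse_sieve=104));s=robot.get_state();print(s['t'],s['force'])
E
```

```text
t: 28.15
position: [535.4, -228.2, 370.0]
tcp_rot: [[0.183, 0.983, -0.002], [0.983, -0.183, 0.002], [0.002, -0.002, -1.0]]
force: [0.0, 0.0, 0.7]
opening: 85.5
centre [ 541.587 -360.723   53.817] yellow n 56 [-55.414  -3.457] angle 183.5692852145789 px 377.875 297.01785714285717
red 42 [-68.873  -4.364] 183.62519992495035
rim n 2557 centre,r [ 535.591 -201.492   29.909] z,slopes 140.2 [0.003 0.01 ]
coarse_sieve 0.86 [223.  161.7] [ 424.501 -191.06 ]
coarse_sieve 0.77 [206.2 312.6] [ 534.29  -198.895]
28.3 [-0.069  0.21  -1.233]
```

View pics/w12.png

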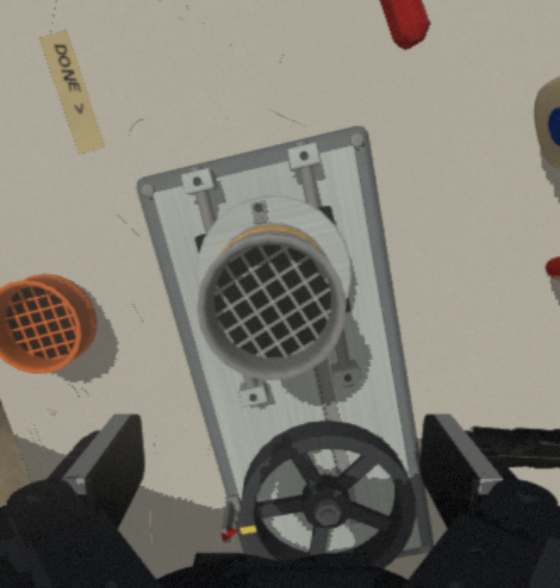

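The steel sieve sits on the brass one: rim at 140.2 (140 expected), level within 0.01 rad, concentric within about 1 mm. The mark is at 183.57° and the pointer at 183.63°. Handing in.

```bash
python3 -c "
from bench import robot
print(robot.close_job())"
```

```text
the job is handed in; nothing more can be done
None
```

I turned the handwheel by its rim about -75.5°, nested the brass sieve in the pan and the steel sieve in the brass one, then backed off and handed in at about 28 s of the 64 s allowed. No verdict was reported.

Last checks, all from the wrist camera:
- **Wheel:** the mark is within about 0.1° of the pointer by colour. The individual wheel readings along the way agreed to about 1–2°, against a limit of 5.7°.
- **Brass sieve:** its rim stands at 112.0 mm, as expected, and level. This was measured before the steel sieve went on.
- **Steel sieve:** its rim stands at 140.2 mm against 140 expected, level within about 0.01 rad. Both set-downs pressed with 12 N or less.
- **Robot:** clear of everything, with the gripper open. I did not measure the bystanders again after the moves; the two grasps beside the marker looked clear of it in the pictures.

**Disagreement:** the fitted centres shift about 1.2–1.5 mm in y from one level of the stack to the next. I put this down mostly to camera calibration, because the mark stayed on the pointer. Even if it were real, it is within the 4 mm limit for concentricity.

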